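Start the glue timer and hold the frame corner square

ROBOT

A 6-joint arm with a two-finger parallel gripper is mounted at the origin on the work surface. World frame = base frame: x ahead of the robot, y to its left, z up, the work surface at z = 0. Lengths are in mm, angles in rad, forces in N, time in s.
With the tool pointing down it reaches from about 275 to 750 mm from the base axis. Payload 10.2 kg.
Tool frame: the origin (TCP) lies at the very end of the fingers, on their centre line; the grasp point (between the pads) lies 19 mm behind it (ctrl.grip_depth is the distance from the TCP to the grasp point, in mm); z points along the fingers, x is the direction in which the jaws open and shut, and the axes are right-handed (so a half turn about z gives the same grasp; the last joint's range is limited). The gripper opens to 85 mm and grips with 20 to 120 N. Pads are 22 mm wide; open, the fingers measure 114 mm over their backs; the gripper's body (76 mm by 85 mm) begins 54 mm behind the grasp point. The pads swing forward as they close: fully open they stand 13 mm farther back than shut.
Start: joints at [0.882, 0.313, 1.498, -0, 1.331, -0.223], TCP at [235.81, 469.068, 195.894] pointing down, gripper open.
Joint ranges: [-2.94, 2.94], [-0.97, 2.17], [0.19, 2.56], [-1.23, 4.37], [0.02, 3.11], [-2.88, 2.88]. Speed limits (rad/s): [2.39, 2.39, 3.01, 3.14, 3.14, 3.14].

INTERFACE

Orientations are given as a unit quaternion [w, x, y, z].
In Python, from rig import ctrl gives the robot as it stands.
- The arm moves only by the tool play_rows, never from a script. Its argument "motion" is a list of rows, each a list of 2 entries, a list of its own where there are three numbers: the shift along the tool's x, y, z in mm, then the turn, a rotation vector about the tool's x, y, z in degrees. A call has 1 to 20 rows; each row shifts and turns the commanded pose from where the row before left it, along the tool's axes as they then stand; what a row does not reach is not made up. A row lasts 1/12 s, in which the tool goes at most 41.7 mm and 7.16 degrees, less where a joint would pass 70% of its speed; a pose out of reach is approached as far as the arm can. A call with a gripper value outside its range is refused whole. "fingers" is the finger opening in mm, from 0 to 85.4, set as the call begins (left out, the last holds). The fingers move at their own pace and stop on an object; "squeeze" is the grip in N (left out, the last holds). Time passes only in rows, so rows that do not move let the fingers close. It gives the time, the measured TCP pose, the force and the opening at its end, in the units of the state.
- ctrl.sense(): the state, without advancing time (a new reading comes with each control period).
- ctrl.capture(name): name is "side" or "top" or "wrist"; returns the picture (384x512x3 uint8, red, green, blue); there is no depth.
- ctrl.get_calibration(name): a dict with "K" (3x3 intrinsics, pixels), "R" (3x3) and "t" (3): a world point X has camera coordinates R X + t; the wrist camera has in their place "tool_from_camera" (4x4, takes a point from camera to tool coordinates, whose origin is the TCP and whose axes are the tool frame's). Camera axes: x right, y down, z forward; pixel columns grow to the right and rows downward; lengths in mm; the calibration is good to about 2 mm. The wrist camera is an equidistant fisheye: a pixel r from the principal point sees the ray r / f radians off the axis. A picture is of the moment at which its call begins: read the wrist's pose just before it. get_calibration takes no time and is no camera call.
- ctrl.finish_job(): hands the job in, once; it reports no verdict.
Trained networks look in the newest picture that a camera, given by its name, has taken for a name from the list of things; names that differ only in an ending like _2 or _b are one class to them, and where a whole thing is asked for, a point or a joint stands for the part that bears it (a point fixed in the world has none). Each returns a list of dicts, best first, with "p" (0 to 1); they miss things now and then, are a little off and sometimes report something else, mostly with a low value. They report only what shows in the picture. A call takes as long as a camera call. They do not tell look-alikes from the thing itself.
- ctrl.spot_in(camera, name): "position" ([column, row] as shares, 0 to 1, of the picture: columns of its width, rows of its height, amid what is visible of it).
The state is a dict: "time_s": time; "joints": joint angles; "dq": joint speeds; "tau": joint torques, N m; "eef_pos": TCP position; "ee_rot": TCP orientation; "force": force on the tool from outside, world axes, zero at the start; "wrist_torque": the same for the moment, N m; "grip_width": opening from 0.0 (shut) to 1.0 (fully open).
Only numpy, scipy, OpenCV 4.12 (cv2) and the standard library are available. Lean on these libraries where they do the work, as an engineer would, in place of code of your own. Each camera call takes 0.05 s, during which the arm holds its last target. There are 200 camera calls.

TASK

The picture-frame corner in the clamp has just been glued: first press the timer's push button fully down and let it come back up. Then take the carpenter's square by its wooden grip and, keeping it flat on the table, press it into the inside of the corner until both outer edges bear on the two rails and the loose rail is pushed out square. Finish while still gripping the square and pressing it against both rails (do not let go), and leave the other things on the table where they are.

Things in the scene. Friction and masses are not known exactly. Their poses are not given: they have to be found in the camera images.
- timer_button_top (a point): centre of the top of the white round push button (28 mm across) on the grey timer box. The box is 80 x 66 mm and 30 mm high, near the middle of the table; the button stands in a black housing on it, nearer one end; at the other end is a dark display strip. The button is pressed straight down.
- timer_button (a joint): travel of the button in m: 0 up, 0.006 fully down; a spring brings it back up. About 5 N holds it fully down.
- square: the carpenter's square: loose flat dark steel L on the table, 0.35 kg. Two legs, 120 mm long outside, 30 mm wide, 10 mm thick, joined by a web in the crook; slides easily. Origin: outer corner of the L, on the underside; z up; -x runs along the bisector to the inside of the L, so the outer edges run from the origin along (-1,1) and (-1,-1).
- square_grip (a point): centre of the top of the wooden grip block on the square's web, 46 mm above the square's underside, 62 mm from its outer corner along the square's -x. The block is 22 mm thick (along the square's x), 60 mm long (along its y), 36 mm tall on the 10 mm thick steel. Grip it from above across the 22 mm. The centre of mass is near it. Same axes as the square
- corner: steel corner clamp fixed to the table, holding two wooden frame rails; it and the square may be on either side. Origin: inside corner where the rails' inner faces meet, at table height; z up; -x is the bisector into the open inside. Square is home when its origin and axes coincide with these. Rails: 30 mm wide, 24 mm high (27 outer half), 160 mm long inside; 30 mm high fences outside
- fixed_rail: the fixed rail: its inner face runs from the corner origin along the corner's (-1,1) direction, 45 degrees from the bisector. Its origin and axes are those of corner
- loose_rail: the loose rail: when square its inner face runs along the corner's (-1,-1) direction. Origin as corner, axes turning with the rail
- rail_swing (a joint): angle of the loose rail in rad: 0 is square (it stops there, against its fence); positive, up to 0.1, leans inwards, closing the corner to under 90 degrees, turning about the inside corner. It moves with slight friction (about 1 N at the end of the square's leg) and stays where left
- glue: bystander: upright white glue bottle, 48 mm across, 130 mm tall. Origin on the underside. Leave alone.
- spool: bystander: small bare wooden spool standing upright, 44 mm across, 50 mm tall. Origin on the underside. Leave alone.
- offcut: bystander: flat wooden offcut, 50 x 90 x 24 mm. Origin on the underside. Leave alone.
- screwdriver: bystander: screwdriver lying flat. Origin on the underside. Leave alone.
- hammer: bystander: hammer lying flat. Origin on the underside. Leave alone.
- sanding_block: bystander: cork sanding block, 70 x 110 x 30 mm. Origin on the underside. Leave alone.
- mug: bystander: white mug, 76 mm across, 90 mm tall. Origin on the underside. Leave alone.
Mind the look-alikes: they are no part of the job. Leave any orange or yellow look-alike of the square alone.

How it is judged:
By the outcome, as a careful person would: the job done as asked, in the order asked, and still so for the second after the job is handed in, while the arm keeps its last pose, push and grip.
It also fails if it takes over 58 s, if anything falls off the work surface, if the arm or the gripper's body presses on something with over 40 N, if the wrist force passes 120 N, or if a joint passes its speed limit or range.

## Working session

There is one attempt and no reset: what is moved stays moved. The work goes in short steps, Python scripts to look and compute and a tool call to move; the robot and the scene stay as the last step left them, time stands still between calls to the robot, and variables do not carry over. Pictures are saved under pics/ and viewed, about 8 in all and at most 12, crops included, and the job is handed in when it is done.

Besides the shell and the picture viewer there is one more tool, called after "Emit:" as name([rows], argument=value, ...), one row to a line, values as JSON. play_rows: Moves the arm, as the interface text tells. Its arguments: {"type":"object","properties":{"motion":{"type":"array"},"fingers":{"type":"number"},"squeeze":{"type":"number"}},"required":["motion"]}

```bash
mkdir -p pics; ls; python3 - <<'E'
from rig import ctrl
import cv2,numpy as np
s=ctrl.sense(); print({k:np.round(v,3).tolist() for k,v in s.items()})
for c in ["top","side"]:
    im=ctrl.capture(c); cv2.imwrite(f"pics/{c}0.png",im[:,:,::-1])
    k=ctrl.get_calibration(c); print(c,np.round(k["K"],1).tolist(),np.round(k["R"],3).tolist(),np.round(k["t"],1).tolist())
    for n in ["timer_button_top","square","square_grip","corner","loose_rail","fixed_rail"]:
        print(n,[(round(d["p"],2),np.round(np.array(d["position"])*[512,384],1).tolist()) for d in ctrl.spot_in(c,n)][:4])
print({k:np.round(v,3).tolist() for k,v in ctrl.get_calibration("wrist").items()})
a=cv2.imread("pics/top0.png"); cv2.imwrite("pics/top0b.png",cv2.resize(a,(800,600),interpolation=cv2.INTER_CUBIC))
E
```

```text
pics
{'time_s': 0.0, 'joints': [0.882, 0.313, 1.498, 0.0, 1.331, -0.223], 'dq': [-0.0, 0.0, 0.001, -0.0, -0.0, 0.001], 'tau': [0.0, -41.226, -25.974, -0.0, 0.004, -0.0], 'eef_pos': [235.615, 468.829, 195.333], 'ee_rot': [0.0, 0.851, 0.525, -0.001], 'force': [0.19, 0.135, 0.093], 'wrist_torque': [-0.001, 0.024, 0.047], 'grip_width': 1.001}
top [[353.4, 0.0, 258.6], [0.0, 353.4, 191.9], [0.0, 0.0, 1.0]] [[0.021, -1.0, 0.006], [-0.995, -0.022, -0.098], [0.098, -0.004, -0.995]] [-2.9, 578.7, 1180.2]
timer_button_top [(0.59, [265.2, 212.4]), (0.33, [323.5, 209.8]), (0.18, [279.8, 159.8])]
square [(0.96, [230.2, 259.1]), (0.72, [299.6, 254.6]), (0.57, [326.7, 210.8]), (0.55, [394.5, 269.5])]
square_grip [(0.96, [228.4, 262.4]), (0.8, [325.3, 213.9]), (0.69, [299.6, 253.4]), (0.26, [247.5, 160.7])]
corner [(0.97, [191.2, 187.2])]
loose_rail [(0.56, [218.0, 192.1])]
fixed_rail [(0.85, [183.4, 196.8])]
side [[365.4, 0.0, 257.1], [0.0, 365.4, 191.8], [0.0, 0.0, 1.0]] [[0.988, -0.157, 0.01], [-0.111, -0.741, -0.662], [0.111, 0.653, -0.749]] [-562.7, 121.1, 1321.3]
timer_button_top []
square [(0.91, [193.8, 190.8]), (0.81, [253.0, 259.4]), (0.74, [206.3, 241.0]), (0.74, [192.7, 341.3])]
square_grip [(0.85, [195.5, 190.1]), (0.63, [246.0, 259.7]), (0.57, [195.1, 340.0]), (0.56, [205.7, 243.1])]
corner [(0.61, [252.8, 164.4])]
loose_rail [(0.65, [250.5, 178.8])]
fixed_rail [(0.82, [240.3, 156.5])]
{'K': [[297.319, 0.0, 256.918], [0.0, 297.319, 192.478], [0.0, 0.0, 1.0]], 'tool_from_camera': [[1.0, -0.0, 0.0, 0.659], [-0.0, 0.949, 0.317, -82.354], [-0.0, -0.317, 0.949, -178.465], [0.0, 0.0, 0.0, 1.0]]}
```

View pics/top0b.png

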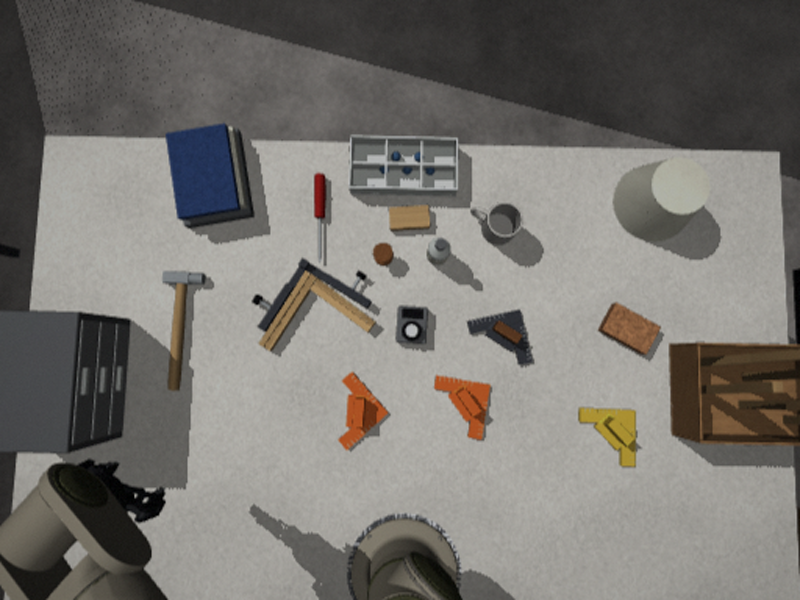

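View pics/side0.png

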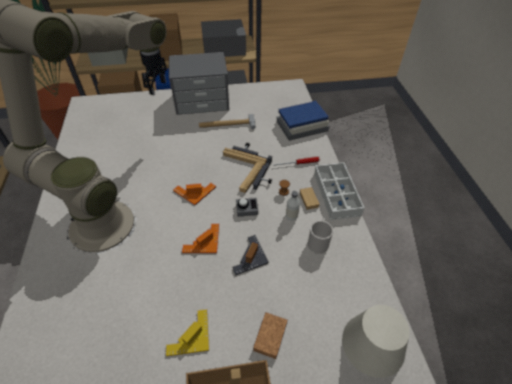

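The dark square at (505,333) of the 800 px picture is the target; the look-alikes are orange (365,410), orange (465,400) and yellow (615,430). The button is at (412,330) and the corner at (313,281). One enlarged crop should confirm this and give precise edges.

```bash
python3 - <<'E'
import cv2
a=cv2.imread("pics/top0.png")[160:240,150:350]; cv2.imwrite("pics/crop0.png",cv2.resize(a,(800,320),interpolation=cv2.INTER_CUBIC))
E
```

```text
(no output)
```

View pics/crop0.png

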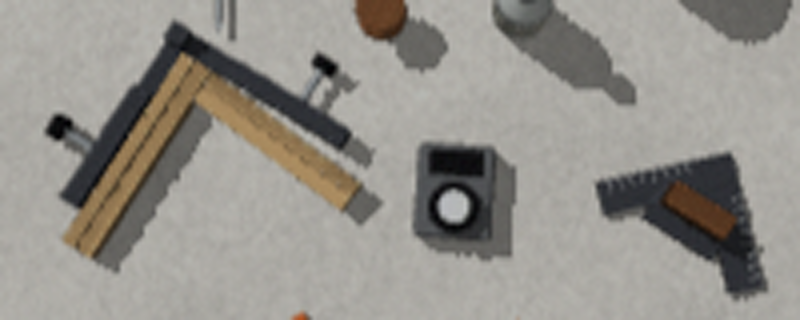

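The dark L with the brown grip is the square: outer corner at crop (731,155), grip at (699,209). The button is at (454,207). The rails' inner corner is near (197,100); the fixed rail runs left to (95,258) and the loose rail right to (345,210).

```bash
cat > h.py <<'E'
from rig import ctrl
import numpy as np, cv2
from scipy.spatial.transform import Rotation as Ro
def w(p,z,cam="top"):
    k=ctrl.get_calibration(cam); R,t=np.array(k["R"]),np.array(k["t"])
    d=R.T@np.linalg.inv(k["K"])@[p[0],p[1],1]; c=-R.T@t
    return c+d*(z-c[2])/d[2]
def tool():
    s=ctrl.sense(); q=s["ee_rot"]; return np.array(s["eef_pos"]),Ro.from_quat([q[1],q[2],q[3],q[0]])
def ray(p,T):   # wrist pixel -> origin, direction
    k=ctrl.get_calibration("wrist"); K=np.array(k["K"]); M=np.array(k["tool_from_camera"])
    u=np.array([p[0]-K[0,2],p[1]-K[1,2]]); r=np.hypot(*u)+1e-9; th=r/K[0,0]
    d=np.array([*(u/r*np.sin(th)),np.cos(th)]); pos,R=T
    return pos+R.apply(M[:3,3]), R.apply(M[:3,:3]@d)
def ww(p,z,T):
    o,d=ray(p,T); return o+d*(z-o[2])/d[2]
def pix(X,T):   # world -> wrist pixel
    k=ctrl.get_calibration("wrist"); K=np.array(k["K"]); M=np.array(k["tool_from_camera"])
    pos,R=T; c=M[:3,:3].T@(R.inv().apply(np.array(X)-pos)-M[:3,3])
    th=np.arctan2(np.hypot(c[0],c[1]),c[2]); return c[:2]/(np.hypot(c[0],c[1])+1e-9)*th*K[0,0]+K[:2,2]
E
python3 - <<'E'
from h import *
f=lambda x,y,z:w((x/4+150-.4,y/4+160-.4),z)
P=dict(button=f(454,207,45),sqc=f(731,155,10),sqL=f(597,182,10),sqR=f(765,290,10),grip=f(699,209,46),cor=f(197,100,24),fix=f(95,258,24),loo=f(345,210,24))
for n,v in P.items(): print(n,v.round(1),round(np.hypot(v[0],v[1])))
g=lambda a,b:round(np.degrees(np.arctan2(*(P[b]-P[a])[1::-1])),1)
print("sq legs",g('sqc','sqL'),g('sqc','sqR'),"x axis",g('grip','sqc'),"rails",g('cor','fix'),g('cor','loo'))
T=tool(); print(T[1].as_matrix().round(3))
E
```

```text
button [511.8  -6.7  45. ] 512
sqc [ 563.6 -246.8   10. ] 615
sqL [ 537.6 -130.7   10. ] 553
sqR [ 447.8 -276.2   10. ] 526
grip [ 514.5 -212.2   46. ] 557
cor [599.8 215.5  24. ] 637
fix [462.8 296.9  24. ] 550
loo [508.1  85.8  24. ] 515
sq legs 102.6 -165.8 x axis -35.1 rails 149.3 -125.2
[[ 0.449  0.893 -0.   ]
 [ 0.893 -0.449 -0.   ]
 [-0.    -0.    -1.   ]]
```

Emit:
play_rows([
  [[-15,23,0],[0,0,0]],
  [[-15,23,0],[0,0,0]],
  [[-15,23,0],[0,0,0]],
  [[-15,23,0],[0,0,0]],
  [[-15,23,0],[0,0,0]],
  [[-15,23,0],[0,0,0]],
  [[-15,23,0],[0,0,0]],
  [[-15,23,0],[0,0,0]],
  [[-15,23,0],[0,0,0]],
  [[-15,23,0],[0,0,0]],
  [[-15,23,0],[0,0,0]],
  [[-15,23,0],[0,0,0]],
  [[-15,23,0],[0,0,0]],
  [[-15,23,0],[0,0,0]],
  [[-15,23,0],[0,0,0]],
  [[-15,23,0],[0,0,0]],
  [[-15,23,0],[0,0,0]],
  [[-15,23,0],[0,0,0]],
  [[-15,23,0],[0,0,0]],
  [[-15,23,0],[0,0,0]],
], fingers=0, squeeze=60)

```text
time_s: 2.37
eef_pos: [512.6, -6.9, 195.9]
ee_rot: [0.0, 0.851, 0.525, 0.0]
force: [0.8, 0.6, -0.5]
grip_width: 0.0
```

Emit:
play_rows([
  [[0,0,0],[0,0,6.8]],
  [[0,0,0],[0,0,6.8]],
  [[0,0,0],[0,0,6.8]],
  [[0,0,0],[0,0,6.8]],
  [[0,0,0],[0,0,6.8]],
  [[0,0,0],[0,0,6.8]],
  [[0,0,0],[0,0,6.8]],
  [[0,0,0],[0,0,6.8]],
  [[0,0,0],[0,0,6.8]],
  [[0,0,0],[0,0,6.8]],
  [[0,0,0],[0,0,6.8]],
  [[0,0,0],[0,0,6.8]],
  [[0,0,0],[0,0,6.8]],
  [[0,0,0],[0,0,6.8]],
  [[0,0,0],[0,0,0]],
  [[0,0,0],[0,0,0]],
])

```text
time_s: 3.7
eef_pos: [512.1, -5.6, 195.9]
ee_rot: [0.0, 0.962, -0.273, 0.0]
force: [0.9, -0.3, 0.3]
grip_width: 0.001
```

```bash
python3 - <<'E'
from h import *
T=tool(); print(T[0].round(1),T[1].as_matrix().round(3).tolist())
im=ctrl.capture("wrist"); cv2.imwrite("pics/w1.png",cv2.resize(im[:,:,::-1],(768,576),interpolation=cv2.INTER_CUBIC))
print("expected button px",pix([511.8,-6.7,45],T).round(1))
for d in ctrl.spot_in("wrist","timer_button_top")[:3]:
    p=np.array(d["position"])*[512,384]; print(d["p"],p.round(1),ww(p,45,T).round(1))
print(ctrl.sense()["force"])
E
```

```text
[512.1  -5.6 195.9] [[0.851, -0.525, 0.0], [-0.525, -0.851, -0.0], [0.0, -0.0, -1.0]]
expected button px [258.1 170.2]
0.79 [256.3 165.4] [513.   -0.8  45. ]
[-0.49341603 -0.6155908   0.3954038 ]
```

View pics/w1.png

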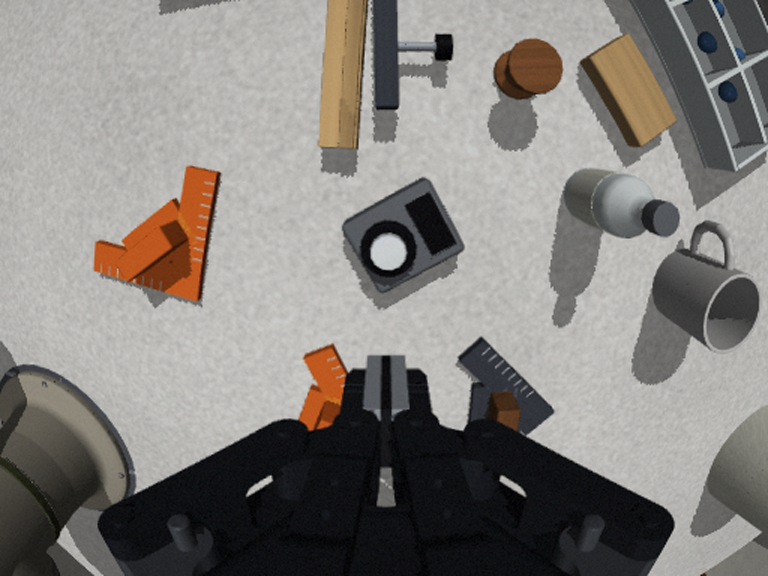

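The button is at (388,252) and the fingertips are right above it; the top and wrist views agree to about 2 mm. Descending.

Emit:
play_rows([
  [[0,0,15],[0,0,0]],
  [[0,0,15],[0,0,0]],
  [[0,0,15],[0,0,0]],
  [[0,0,15],[0,0,0]],
  [[0,0,15],[0,0,0]],
  [[0,0,15],[0,0,0]],
  [[0,0,15],[0,0,0]],
  [[0,0,15],[0,0,0]],
  [[0,0,15],[0,0,0]],
  [[0,0,5],[0,0,0]],
  [[0,0,2],[0,0,0]],
  [[0,0,2],[0,0,0]],
  [[0,0,0],[0,0,0]],
])

```text
time_s: 4.88
eef_pos: [512.4, -5.6, 52.3]
ee_rot: [0.0, 0.962, -0.274, 0.0]
force: [1.1, -0.0, -0.1]
grip_width: -0.0
```

Emit:
play_rows([
  [[0,0,2],[0,0,0]],
  [[0,0,2],[0,0,0]],
  [[0,0,0],[0,0,0]],
])

```text
time_s: 5.13
eef_pos: [512.0, -5.6, 47.9]
ee_rot: [-0.0, 0.962, -0.275, 0.0]
force: [0.3, 0.3, -0.2]
grip_width: -0.003
```

Emit:
play_rows([
  [[0,0,2],[0,0,0]],
  [[0,0,2],[0,0,0]],
  [[0,0,0],[0,0,0]],
])

```text
time_s: 5.38
eef_pos: [511.9, -5.5, 43.5]
ee_rot: [0.0, 0.962, -0.275, -0.0]
force: [0.1, -0.2, 0.8]
grip_width: 0.001
```

Emit:
play_rows([
  [[0,0,1.5],[0,0,0]],
  [[0,0,1.5],[0,0,0]],
  [[0,0,0],[0,0,0]],
])

```text
time_s: 5.63
eef_pos: [511.9, -5.5, 40.6]
ee_rot: [0.0, 0.962, -0.275, -0.0]
force: [0.0, -1.0, -0.7]
grip_width: 0.003
```

Emit:
play_rows([
  [[0,0,1.5],[0,0,0]],
  [[0,0,1.5],[0,0,0]],
  [[0,0,0],[0,0,0]],
])

```text
time_s: 5.88
eef_pos: [511.9, -5.5, 37.6]
ee_rot: [0.0, 0.962, -0.275, -0.0]
force: [-0.6, -0.2, -0.8]
grip_width: -0.006
```

Emit:
play_rows([
  [[0,0,1],[0,0,0]],
  [[0,0,1],[0,0,0]],
  [[0,0,0],[0,0,0]],
])

```text
time_s: 6.13
eef_pos: [512.0, -5.6, 35.7]
ee_rot: [0.0, 0.962, -0.275, -0.0]
force: [0.3, -0.7, 0.7]
grip_width: 0.003
```

Emit:
play_rows([
  [[0,0,1],[0,0,0]],
  [[0,0,1],[0,0,0]],
  [[0,0,0],[0,0,0]],
])

```text
time_s: 6.38
eef_pos: [512.0, -5.5, 33.7]
ee_rot: [0.0, 0.962, -0.275, -0.0]
force: [-0.7, -1.0, -0.3]
grip_width: -0.002
```

```bash
python3 - <<'E'
from h import *
T=tool(); im=ctrl.capture("wrist"); cv2.imwrite("pics/w2.png",cv2.resize(im[150:310,150:363,::-1],(799,600),interpolation=cv2.INTER_CUBIC))
print(T[0].round(1),ctrl.sense()["force"])
E
```

```text
[512.   -5.5  33.7] [-0.17527461 -0.33257947  1.88188745]
```

View pics/w2.png

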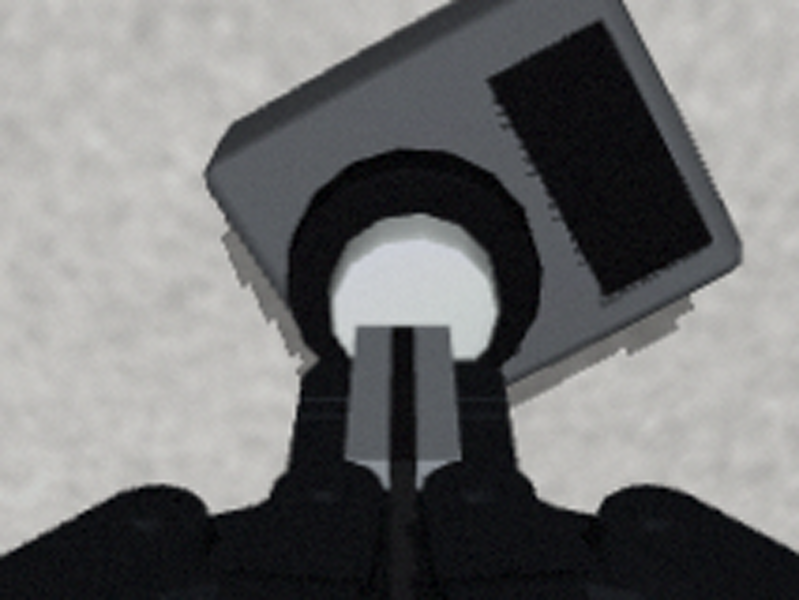

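```bash
python3 - <<'E'
from h import *
T=tool()
for y in (-11,0,11):
    p=pix(T[0]+T[1].apply([0,y,0]),T); print(y,((p-150)/.2667).round())
for px in [(414,240),(331,300),(498,300),(414,362)]:
    q=np.array(px)*.2667+150
    print(px,[T[1].inv().apply(ww(q,z,T)-T[0]).round(1).tolist() for z in (28,34,40)])
E
```

```text
-11 [407. 223.]
0 [406. 281.]
11 [406. 336.]
(414, 240) [[1.4, -5.4, 5.8], [1.3, -7.9, -0.2], [1.2, -10.4, -6.2]]
(331, 300) [[-13.8, 6.6, 5.8], [-13.4, 3.7, -0.2], [-12.9, 0.8, -6.2]]
(498, 300) [[16.8, 6.6, 5.8], [16.3, 3.7, -0.2], [15.7, 0.8, -6.2]]
(414, 362) [[1.5, 19.5, 5.8], [1.4, 16.2, -0.2], [1.3, 12.9, -6.2]]
```

The fingertips appear higher than the nominal TCP suggests; laterally they are centred on the button. I'll continue down under force feedback.

Emit:
play_rows([
  [[0,0,1],[0,0,0]],
  [[0,0,1],[0,0,0]],
  [[0,0,0],[0,0,0]],
])

```text
time_s: 6.68
eef_pos: [511.9, -5.6, 31.7]
ee_rot: [0.0, 0.962, -0.275, -0.0]
force: [-0.8, 0.1, -0.1]
grip_width: 0.001
```

Emit:
play_rows([
  [[0,0,1],[0,0,0]],
  [[0,0,1],[0,0,0]],
  [[0,0,0],[0,0,0]],
])

```text
time_s: 6.93
eef_pos: [511.9, -5.6, 29.7]
ee_rot: [0.0, 0.962, -0.275, -0.0]
force: [-0.0, 0.3, -0.4]
grip_width: -0.0
```

```bash
python3 - <<'E'
from h import *
T=tool(); k=ctrl.get_calibration("side")
def sp(X): c=np.array(k["R"])@X+k["t"]; c=np.array(k["K"])@c; return c[:2]/c[2]
p=sp(T[0]); print(p)
im=ctrl.capture("side"); x,y=(p-[50,45]).astype(int); print(x,y,[((sp(T[0]+[0,0,h])-[x,y])*7).round() for h in (0,10,20,30)])
cv2.imwrite("pics/s2.png",cv2.resize(im[y:y+80,x:x+100,::-1],(700,560),interpolation=cv2.INTER_CUBIC))
E
```

```text
[241.95048102 204.92523425]
191 159 [array([357., 321.]), array([356., 309.]), array([356., 297.]), array([355., 285.])]
```

View pics/s2.png

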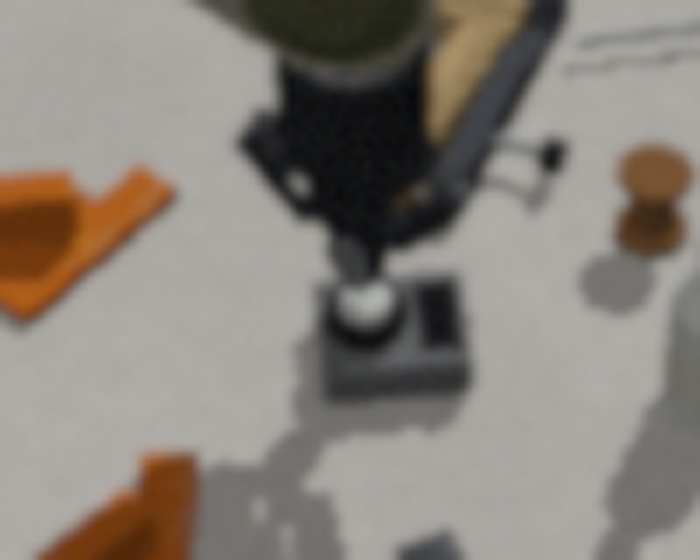

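Emit:
play_rows([
  [[0,0,1],[0,0,0]],
  [[0,0,1],[0,0,0]],
  [[0,0,1],[0,0,0]],
  [[0,0,0],[0,0,0]],
])

```text
time_s: 7.32
eef_pos: [511.9, -5.6, 26.7]
ee_rot: [0.0, 0.962, -0.275, -0.0]
force: [0.0, -0.0, -0.2]
grip_width: -0.002
```

Emit:
play_rows([
  [[0,0,1],[0,0,0]],
  [[0,0,1],[0,0,0]],
  [[0,0,1],[0,0,0]],
  [[0,0,0],[0,0,0]],
])

```text
time_s: 7.65
eef_pos: [511.9, -5.5, 23.7]
ee_rot: [0.0, 0.962, -0.275, -0.0]
force: [-0.4, 0.0, -0.1]
grip_width: 0.001
```

Emit:
play_rows([
  [[0,0,1],[0,0,0]],
  [[0,0,1],[0,0,0]],
  [[0,0,1],[0,0,0]],
  [[0,0,0],[0,0,0]],
])

```text
time_s: 7.98
eef_pos: [511.9, -5.6, 20.7]
ee_rot: [0.0, 0.962, -0.275, -0.0]
force: [-0.6, 1.0, 0.2]
grip_width: 0.004
```

```bash
python3 - <<'E'
from h import *
T=tool(); im=ctrl.capture("wrist"); a=im[150:310,150:363,::-1]
s=ctrl.capture("side")[160:240,190:290,::-1]
cv2.imwrite("pics/w3.png",np.hstack([cv2.resize(a,(400,300),interpolation=cv2.INTER_CUBIC),cv2.resize(s,(375,300),interpolation=cv2.INTER_CUBIC)]))
print(T[0].round(1),ctrl.sense()["force"])
E
```

```text
[511.9  -5.6  20.7] [0.58775433 0.40751934 0.5856597 ]
```

View pics/w3.png

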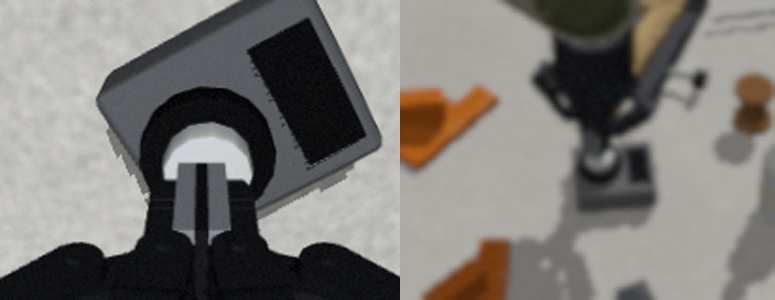

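The button top measures about 44 mm high and is centred, while the fingertips still show above it without contact. I'll keep going down under force watch.

Emit:
play_rows([
  [[0,0,1],[0,0,0]],
  [[0,0,1],[0,0,0]],
  [[0,0,1],[0,0,0]],
  [[0,0,1],[0,0,0]],
  [[0,0,0],[0,0,0]],
])

```text
time_s: 8.5
eef_pos: [512.1, -5.6, 16.7]
ee_rot: [-0.0, 0.962, -0.275, -0.0]
force: [0.4, -1.2, -0.7]
grip_width: -0.001
```

Emit:
play_rows([
  [[0,0,1],[0,0,0]],
  [[0,0,1],[0,0,0]],
  [[0,0,1],[0,0,0]],
  [[0,0,0],[0,0,0]],
])

```text
time_s: 8.83
eef_pos: [512.1, -5.6, 13.9]
ee_rot: [-0.0, 0.962, -0.275, 0.0]
force: [-1.4, -0.4, 1.7]
grip_width: -0.002
```

Emit:
play_rows([
  [[0,0,1],[0,0,0]],
  [[0,0,1],[0,0,0]],
  [[0,0,0],[0,0,0]],
])

```text
time_s: 9.08
eef_pos: [512.1, -5.6, 11.9]
ee_rot: [-0.0, 0.962, -0.275, 0.0]
force: [-0.6, 0.1, 4.1]
grip_width: 0.002
```

Emit:
play_rows([
  [[0,0,1],[0,0,0]],
  [[0,0,1],[0,0,0]],
  [[0,0,0],[0,0,0]],
])

```text
time_s: 9.33
eef_pos: [512.2, -5.6, 10.6]
ee_rot: [0.0, 0.962, -0.275, 0.0]
force: [-3.7, 0.1, 10.9]
grip_width: 0.0
```

Emit:
play_rows([
  [[0,0,1],[0,0,0]],
  [[0,0,0],[0,0,0]],
  [[0,0,0],[0,0,0]],
])

```text
time_s: 9.58
eef_pos: [512.3, -5.6, 10.4]
ee_rot: [0.0, 0.962, -0.275, 0.0]
force: [-7.6, 1.3, 21.0]
grip_width: 0.005
```

```bash
python3 - <<'E'
from h import *
print(ctrl.grip_depth)
T=tool(); im=ctrl.capture("wrist"); a=im[150:310,150:363,::-1]
s=ctrl.capture("side")[160:240,190:290,::-1]
cv2.imwrite("pics/w4.png",np.hstack([cv2.resize(a,(400,300),interpolation=cv2.INTER_CUBIC),cv2.resize(s,(375,300),interpolation=cv2.INTER_CUBIC)]))
print(T[0].round(1),ctrl.sense()["force"],ctrl.sense()["joints"])
E
```

```text
18.700000000000003
[512.3  -5.6  10.4] [-7.49912355  0.7254094  22.49169261] [-2.39886232e-01  5.14877007e-01  1.74286091e+00 -2.69796757e-04
  8.83135185e-01  3.16540706e-01]
```

View pics/w4.png

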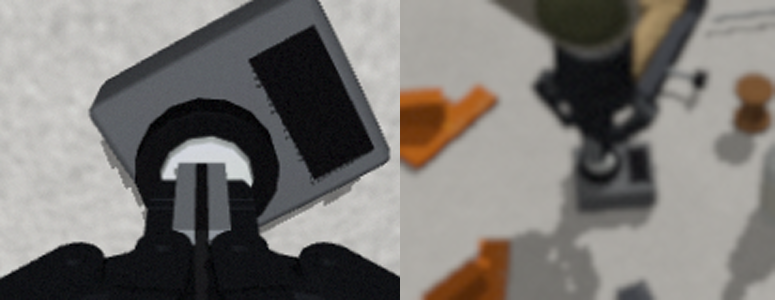

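The button has gone down into its housing under about 22 N and stopped. Releasing and rising.

Emit:
play_rows([
  [[0,0,-2],[0,0,0]],
  [[0,0,-2],[0,0,0]],
  [[0,0,-2],[0,0,0]],
  [[0,0,-4],[0,0,0]],
  [[0,0,-8],[0,0,0]],
  [[0,0,-14],[0,0,0]],
  [[0,0,-16],[0,0,0]],
  [[0,0,-16],[0,0,0]],
  [[0,0,-16],[0,0,0]],
  [[0,0,-16],[0,0,0]],
  [[0,0,-16],[0,0,0]],
  [[0,0,-16],[0,0,0]],
  [[0,0,-16],[0,0,0]],
], fingers=60)

```text
time_s: 10.77
eef_pos: [511.8, -5.5, 154.0]
ee_rot: [0.0, 0.962, -0.275, -0.0]
force: [-0.0, 0.2, -0.5]
grip_width: 0.703
```

```bash
python3 - <<'E'
from h import *
T0=(np.array([512.1,-5.6,195.9]),Ro.from_matrix([[0.851,-0.525,0],[-0.525,-0.851,0],[0,0,-1]]))
for dz in (0,15,30):
    T=(T0[0]+[0,0,dz],T0[1]); g=lambda x,y,z:ww((x/1.5,y/1.5),z,T)
    print(dz,"orange leg 120?",np.linalg.norm(g(197,301,10)-g(219,172,10)).round(1),"spool 44",np.linalg.norm(g(508,66,50)-g(562,66,50)).round(1),
     "box 80x66",np.linalg.norm(g(343,228,30)-g(426,179,30)).round(1),np.linalg.norm(g(426,179,30)-g(464,247,30)).round(1),"railend",g(358,148,24).round(1))
T=tool(); R=T[1].as_matrix()
t=np.array([514.5,-212.2,195.]); print("to grip in tool axes",T[0],(R.T@(t-T[0])).round(1),"yaw",np.degrees(np.arctan2(R[1,0],R[0,0])))
print("travel to button at tip","force",ctrl.sense()["force"])
E
```

```text
0 orange leg 120? 120.9 spool 44 43.0 box 80x66 75.2 62.4 railend [535.1  74.1  24. ]
15 orange leg 120? 125.9 spool 44 45.0 box 80x66 78.5 65.1 railend [534.3  74.5  24. ]
30 orange leg 120? 130.9 spool 44 47.0 box 80x66 81.7 67.8 railend [533.5  74.9  24. ]
to grip in tool axes [511.84244907  -5.52254483 154.01546711] [111.4 174.1 -41. ] yaw -31.88886322322402
travel to button at tip force [-0.00450839  0.16008683 -0.47771171]
```

Emit:
play_rows([
  [[11,17.5,0],[0,0,0]],
  [[11,17.5,0],[0,0,0]],
  [[11,17.5,0],[0,0,0]],
  [[11,17.5,0],[0,0,0]],
  [[11,17.5,0],[0,0,0]],
  [[11,17.5,0],[0,0,0]],
  [[11,17.5,0],[0,0,0]],
  [[11,17.5,0],[0,0,0]],
  [[11,17.5,0],[0,0,0]],
  [[11,17.5,0],[0,0,0]],
  [[0,0,10],[0,0,0]],
  [[0,0,10],[0,0,0]],
  [[0,0,0],[0,0,0]],
])

```text
time_s: 11.85
eef_pos: [511.9, -211.1, 130.6]
ee_rot: [-0.001, 0.962, -0.275, -0.002]
force: [0.4, -0.0, -0.4]
grip_width: 0.703
```

```bash
python3 - <<'E'
from h import *
T=tool(); im=ctrl.capture("wrist"); cv2.imwrite("pics/w5.png",cv2.resize(im[100:340,96:416,::-1],(800,600),interpolation=cv2.INTER_CUBIC))
print(T[0].round(1)); X=np.array([514.5,-212.2,46])
print("exp grip",((pix(X,T)-[96,100])*2.5).round())
for d in ctrl.spot_in("wrist","square_grip")[:2]:
    p=np.array(d["position"])*[512,384]; print(d["p"],((p-[96,100])*2.5).round(),ww(p,46,T).round(1))
E
```

```text
[ 511.9 -211.1  130.6]
exp grip [414. 216.]
0.85 [ 42. 204.] [ 390.7 -129.2   46. ]
0.79 [-173. -137.] [385.   58.2  46. ]
```

View pics/w5.png

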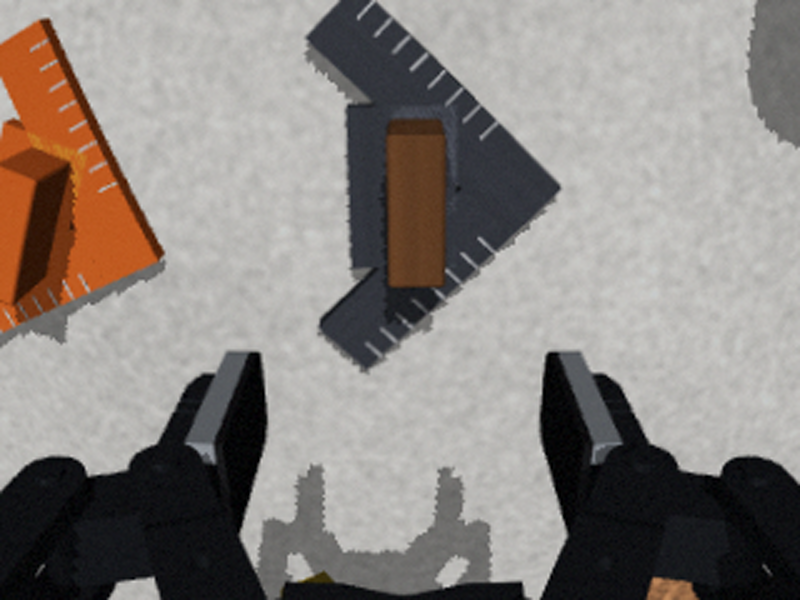

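The grip block top spans x 386–445, y 133–287 (centre about (415,210)), aligned with the jaws and matching the dark square. Working out the remaining shift.

```bash
python3 - <<'E'
from h import *
T=tool()
f=lambda x,y,z:ww(np.array([x,y])/2.5+[96,100],z,T)
g=f(415.5,210,46); print("grip",g.round(1),"in tool",T[1].inv().apply(g-T[0]).round(1))
print("ends",f(415.5,133,46).round(1),f(415.5,287,46).round(1))
c=f(559,186,10); print("sq corner",c.round(1), "dist 62?",np.hypot(*(c-g)[:2]), "ang",np.degrees(np.arctan2(*(c-g)[1::-1])))
e=[f(357,-5,10)*0+f(365,370,10)]; print("leg",np.degrees(np.arctan2(*(e[0]-c)[1::-1])),np.linalg.norm(e[0]-c))
print(np.degrees(T[1].as_rotvec()))
E
```

```text
grip [ 517.1 -211.6   46. ] in tool [ 3.9 -2.  86.6]
ends [ 532.4 -186.8   46. ] [ 500.9 -238.1   46. ]
sq corner [ 569.4 -244.1   10. ] dist 62? 61.62081472954242 ang -31.875334151888723
leg -165.4901248095778 121.40014094442384
[-1.73070352e+02  4.93577439e+01  1.09061935e-01]
```

Emit:
play_rows([
  [[4,-2,0],[0,0,0]],
  [[0,0,15],[0,0,0]],
  [[0,0,15],[0,0,0]],
  [[0,0,15],[0,0,0]],
  [[0,0,15],[0,0,0]],
  [[0,0,15],[0,0,0]],
  [[0,0,10],[0,0,0]],
  [[0,0,10],[0,0,0]],
  [[0,0,10],[0,0,0]],
  [[0,0,5],[0,0,0]],
  [[0,0,5],[0,0,0]],
  [[0,0,0],[0,0,0]],
])

```text
time_s: 12.95
eef_pos: [517.3, -212.5, 17.2]
ee_rot: [-0.0, 0.962, -0.275, -0.0]
force: [-0.0, -0.5, -0.6]
grip_width: 0.703
```

Emit:
play_rows([
  [[0,0,4],[0,0,0]],
  [[0,0,4],[0,0,0]],
  [[0,0,3],[0,0,0]],
  [[0,0,3],[0,0,0]],
  [[0,0,0],[0,0,0]],
])

```text
time_s: 13.37
eef_pos: [517.2, -212.5, 3.3]
ee_rot: [-0.0, 0.962, -0.275, -0.0]
force: [-0.5, 1.0, -1.1]
grip_width: 0.702
```

```bash
python3 - <<'E'
from h import *
T=tool(); im=ctrl.capture("wrist"); cv2.imwrite("pics/w6.png",cv2.resize(im[130:330,126:386,::-1],(780,600),interpolation=cv2.INTER_CUBIC))
print(T[0].round(1),ctrl.sense()["force"])
E
```

```text
[ 517.2 -212.5    3.3] [-0.39175751 -0.67263378 -0.71971379]
```

View pics/w6.png

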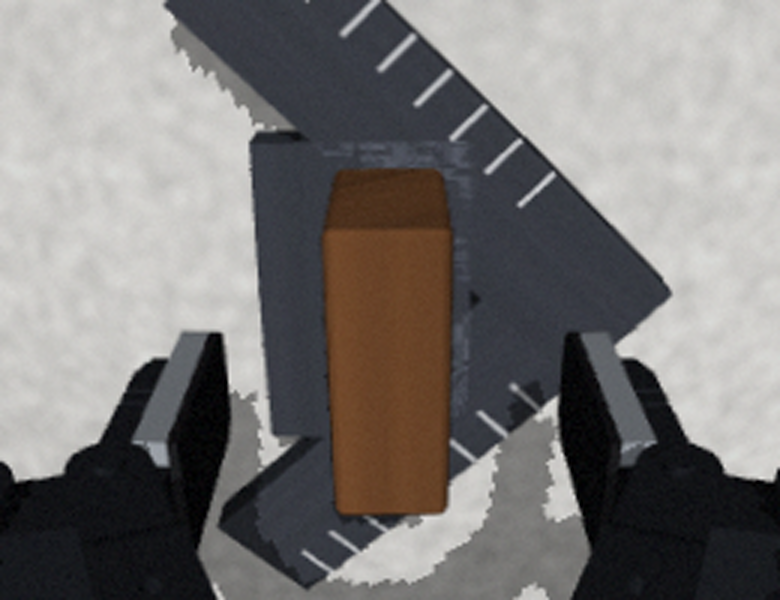

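The block sits midway between the open pads, whose tips are still above the steel. Lowering a bit more, then closing.

Emit:
play_rows([
  [[0,0,3],[0,0,0]],
  [[0,0,3],[0,0,0]],
  [[0,0,3],[0,0,0]],
  [[0,0,3],[0,0,0]],
  [[0,0,0],[0,0,0]],
])

```text
time_s: 13.83
eef_pos: [517.1, -212.5, -8.8]
ee_rot: [-0.0, 0.962, -0.275, -0.001]
force: [-0.1, 0.9, -0.2]
grip_width: 0.706
```

Emit:
play_rows([
  [[0,0,2],[0,0,0]],
  [[0,0,2],[0,0,0]],
  [[0,0,0],[0,0,0]],
])

```text
time_s: 14.08
eef_pos: [517.3, -212.6, -12.5]
ee_rot: [-0.0, 0.962, -0.275, -0.0]
force: [-1.4, -0.2, 0.6]
grip_width: 0.705
```

Emit:
play_rows([
  [[0,0,0],[0,0,0]],
  [[0,0,0],[0,0,0]],
  [[0,0,0],[0,0,0]],
  [[0,0,0],[0,0,0]],
  [[0,0,0],[0,0,0]],
  [[0,0,0],[0,0,0]],
  [[0,0,0],[0,0,0]],
  [[0,0,0],[0,0,0]],
  [[0,0,0],[0,0,0]],
  [[0,0,0],[0,0,0]],
], fingers=10, squeeze=80)

```text
time_s: 14.92
eef_pos: [517.7, -212.8, -11.7]
ee_rot: [0.0, 0.962, -0.275, 0.0]
force: [0.4, 1.7, 5.4]
grip_width: 0.237
```

The jaws stopped at about 20 mm on the grip. I'll lift it clear of the timer, since there is no room to slide past, and carry it across while I fit the rail lines.

Emit:
play_rows([
  [[0,0,-2],[0,0,0]],
  [[0,0,-4],[0,0,0]],
  [[0,0,-8],[0,0,0]],
  [[0,0,-12],[0,0,0]],
  [[0,0,-15],[0,0,0]],
  [[0,0,-15],[0,0,0]],
  [[0,0,-15],[0,0,0]],
  [[0,0,-14],[0,0,0]],
  [[0,0,0],[0,0,0]],
])

```text
time_s: 15.67
eef_pos: [518.8, -213.5, 76.5]
ee_rot: [0.001, 0.962, -0.275, 0.003]
force: [0.4, -0.1, -2.8]
grip_width: 0.239
```

```bash
python3 - <<'E'
from h import *
T=tool(); print(T[0].round(1),ctrl.sense()["force"],ctrl.sense()["grip_width"]*85.4)
a=cv2.imread("pics/top0.png"); u=cv2.resize(a[160:240,150:260],None,fx=8,fy=8,interpolation=cv2.INTER_CUBIC)
h=cv2.cvtColor(u,cv2.COLOR_BGR2HSV); m=((h[...,0]>8)&(h[...,0]<28)&(h[...,1]>85)&(h[...,2]>90))
L=lambda x,y:np.array([(x+.5)/8-.5+150,(y+.5)/8-.5+160])
fx=[];lo=[]
for y in range(270,480,4):       # fixed rail: rightmost wood pixel left of x=370
    xs=np.nonzero(m[y,:395])[0]
    if len(xs): fx.append(w(L(xs.max()+.5,y),24)[:2])
for x in range(460,670,4):       # loose rail: lowest wood pixel
    ys=np.nonzero(m[:440,x])[0]
    if len(ys): lo.append(w(L(x,ys.max()+.5),24)[:2])
def fit(P): v=cv2.fitLine(np.float32(P),cv2.DIST_HUBER,0,.01,.01).ravel(); return v[2:],v[:2]
(p,d),(q,e)=fit(fx),fit(lo)
d*=np.sign(d@[-1,.5]); e*=np.sign(e@[-1,-1])
c=p+d*np.linalg.solve(np.c_[d,-e],q-p)[0]; A=lambda v:np.degrees(np.arctan2(v[1],v[0]))
res=lambda P,p,d:np.std((np.array(P)-p)@[-d[1],d[0]])
print("corner",c.round(1),"fixed",A(d).round(2),"loose",A(e).round(2),"res",res(fx,p,d).round(2),res(lo,q,e).round(2),len(fx),len(lo))
th=A(d)-135; x=np.array([np.cos(np.radians(th)),np.sin(np.radians(th))]); print("theta",th,"home grip",c-62*x,"back40",c-102*x)
for n,P in dict(orangeTip=(350,375,10),orangeR=(388,410,10),glue=(438,250,60)).items(): print(n,w((P[0]/1.5625,P[1]/1.5625),P[2]).round())
E
```

```text
[ 518.8 -213.5   76.5] [ 0.44742908 -0.07718168 -2.80894142] 20.387851926159296
corner [601.5 219. ] fixed 149.5 loose -125.54 res 0.19 0.25 53 53
theta 14.500198 home grip [541.51984 203.51163] back40 [502.79395 193.4963 ]
orangeTip [412. 125.  10.]
orangeR [339.  39.  10.]
glue [685. -61.  60.]
```

Emit:
play_rows([
  [[-11.3,-16.8,0],[0,0,0]],
  [[-11.3,-16.8,0],[0,0,0]],
  [[-11.3,-16.8,0],[0,0,0]],
  [[-11.3,-16.8,0],[0,0,0]],
  [[-11.3,-16.8,0],[0,0,0]],
  [[-11.3,-16.8,0],[0,0,0]],
  [[-11.3,-16.8,0],[0,0,0]],
  [[-11.3,-16.8,0],[0,0,0]],
  [[-11.3,-16.8,0],[0,0,0]],
  [[-11.3,-16.8,0],[0,0,0]],
  [[-11.3,-16.8,0],[0,0,0]],
  [[-11.3,-16.8,0],[0,0,0]],
  [[-11.3,-16.8,0],[0,0,0]],
  [[-11.3,-16.8,0],[0,0,0]],
  [[-11.3,-16.8,0],[0,0,0]],
  [[-11.3,-16.8,0],[0,0,0]],
  [[-11.3,-16.8,0],[0,0,0]],
  [[-11.3,-16.8,0],[0,0,0]],
  [[-11.3,-16.8,0],[0,0,0]],
  [[-11.3,-16.8,0],[0,0,0]],
])

```text
time_s: 17.33
eef_pos: [502.6, 192.9, 72.6]
ee_rot: [0.0, 0.962, -0.275, -0.0]
force: [0.0, 0.1, -3.6]
grip_width: 0.238
```

Emit:
play_rows([
  [[0,0,0],[0,0,-5.8]],
  [[0,0,0],[0,0,-5.8]],
  [[0,0,0],[0,0,-5.8]],
  [[0,0,0],[0,0,-5.8]],
  [[0,0,0],[0,0,-5.8]],
  [[0,0,0],[0,0,-5.8]],
  [[0,0,0],[0,0,-5.8]],
  [[0,0,0],[0,0,-5.8]],
  [[0,0,0],[0,0,0]],
  [[0,0,0],[0,0,0]],
  [[0,0,0],[0,0,0]],
])

```text
time_s: 18.25
eef_pos: [502.9, 192.0, 72.8]
ee_rot: [0.0, 0.992, 0.125, -0.0]
force: [0.0, -0.8, -3.3]
grip_width: 0.238
```

```bash
python3 - <<'E'
from h import *
T=tool(); R=T[1].as_matrix(); print(T[0].round(1),"yaw",np.degrees(np.arctan2(R[1,0],R[0,0])),R[:,2].round(4),(R.T@(np.array([502.8,193.5,72])-T[0])).round(1),ctrl.sense()["force"].round(1) if hasattr(ctrl.sense()["force"],'round') else ctrl.sense()["force"])
im=ctrl.capture("wrist"); cv2.imwrite("pics/w7.png",cv2.resize(im[:,:,::-1],(768,576),interpolation=cv2.INTER_CUBIC))
E
```

```text
[502.9 192.   72.8] yaw 14.343758027537673 [-3.e-04 -0.e+00 -1.e+00] [ 0.3 -1.5  0.8] [ 0.  -0.8 -3.3]
```

View pics/w7.png

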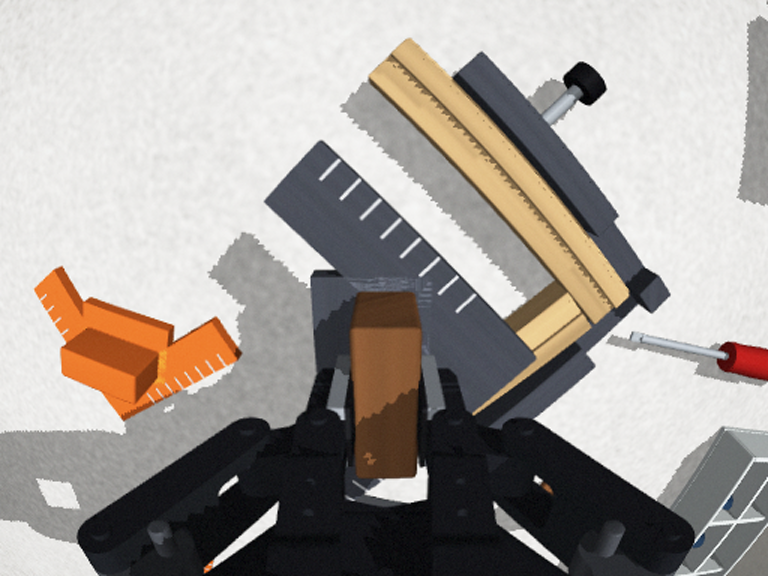

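The square hangs level in the grip, its leg parallel to the fixed rail, behind the open corner. Lowering it to the table.

Emit:
play_rows([
  [[0,-1,14],[0,0,0]],
  [[0,0,14],[0,0,0]],
  [[0,0,14],[0,0,0]],
  [[0,0,14],[0,0,0]],
  [[0,0,10],[0,0,0]],
  [[0,0,6],[0,0,0]],
  [[0,0,4],[0,0,0]],
  [[0,0,3],[0,0,0]],
  [[0,0,2],[0,0,0]],
  [[0,0,1],[0,0,0]],
  [[0,0,1],[0,0,0]],
  [[0,0,0],[0,0,0]],
  [[0,0,0],[0,0,0]],
])

```text
time_s: 19.38
eef_pos: [503.0, 193.0, -9.9]
ee_rot: [0.0, 0.992, 0.126, 0.0]
force: [0.3, 0.3, -4.3]
grip_width: 0.24
```

Emit:
play_rows([
  [[0,0,1],[0,0,0]],
  [[0,0,0.7],[0,0,0]],
  [[0,0,0],[0,0,0]],
  [[0,0,0],[0,0,0]],
])

```text
time_s: 19.72
eef_pos: [502.9, 193.0, -11.7]
ee_rot: [-0.0, 0.992, 0.126, 0.0]
force: [-0.7, -0.3, -1.7]
grip_width: 0.235
```

Emit:
play_rows([
  [[0,0,0.5],[0,0,0]],
  [[0,0,0],[0,0,0]],
  [[0,0,0],[0,0,0]],
])

```text
time_s: 19.97
eef_pos: [503.0, 193.0, -11.7]
ee_rot: [0.0, 0.992, 0.126, 0.0]
force: [-2.5, -0.5, 6.3]
grip_width: 0.24
```

Emit:
play_rows([
  [[2,0,-0.2],[0,0,0]],
  [[2,0,0],[0,0,0]],
  [[2,0,0],[0,0,0]],
  [[2,0,0],[0,0,0]],
  [[2,0,0],[0,0,0]],
  [[2,0,0],[0,0,0]],
  [[2,0,0],[0,0,0]],
  [[2,0,0],[0,0,0]],
  [[2,0,0],[0,0,0]],
  [[2,0,0],[0,0,0]],
  [[2,0,0],[0,0,0]],
  [[2,0,0],[0,0,0]],
])

```text
time_s: 20.97
eef_pos: [526.3, 199.1, -11.7]
ee_rot: [-0.0, 0.992, 0.126, 0.0]
force: [-3.6, -0.6, 6.5]
grip_width: 0.241
```

Emit:
play_rows([
  [[1.5,0,0],[0,0,0]],
  [[1.5,0,0],[0,0,0]],
  [[1.5,0,0],[0,0,0]],
  [[1.5,0,0],[0,0,0]],
  [[0,0,0],[0,0,0]],
])

```text
time_s: 21.38
eef_pos: [532.3, 200.7, -11.7]
ee_rot: [-0.0, 0.992, 0.126, 0.0]
force: [-2.6, -0.4, 5.2]
grip_width: 0.242
```

Emit:
play_rows([
  [[1,0,0],[0,0,0]],
  [[1,0,0],[0,0,0]],
  [[1,0,0],[0,0,0]],
  [[1,0,0],[0,0,0]],
  [[0,0,0],[0,0,0]],
])

```text
time_s: 21.8
eef_pos: [536.1, 201.6, -11.7]
ee_rot: [-0.0, 0.992, 0.126, 0.0]
force: [-2.3, -0.3, 6.3]
grip_width: 0.24
```

Emit:
play_rows([
  [[1,0,0],[0,0,0]],
  [[1,0,0],[0,0,0]],
  [[0,0,0],[0,0,0]],
])

```text
time_s: 22.05
eef_pos: [538.0, 202.1, -11.7]
ee_rot: [-0.0, 0.992, 0.126, 0.0]
force: [-3.9, 0.0, 6.4]
grip_width: 0.238
```

```bash
python3 - <<'E'
from h import *
s=ctrl.sense(); T=tool(); R=T[1].as_matrix(); print(T[0].round(1),"yaw",np.degrees(np.arctan2(R[1,0],R[0,0])),"tool force",(R.T@np.array(s["force"])).round(1),"torque",np.round(s["wrist_torque"],2))
E
```

```text
[538.  202.1 -11.7] yaw 14.50211182882401 tool force [-3.8 -1.  -6.4] torque [-0.09  0.52 -0.07]
```

Emit:
play_rows([
  [[1,0,0],[0,0,0]],
  [[1,0,0],[0,0,0]],
  [[0,0,0],[0,0,0]],
])

```text
time_s: 22.3
eef_pos: [539.5, 202.7, -11.7]
ee_rot: [-0.0, 0.992, 0.126, -0.0]
force: [-5.3, -0.9, 7.3]
grip_width: 0.243
```

Emit:
play_rows([
  [[1,0,0],[0,0,0]],
  [[0.5,0,0],[0,0,0]],
  [[0,0,0],[0,0,0]],
])

```text
time_s: 22.55
eef_pos: [539.6, 202.9, -11.7]
ee_rot: [-0.0, 0.992, 0.126, -0.002]
force: [-12.5, -1.6, 12.4]
grip_width: 0.236
```

```bash
cat > st.py <<'E'
from h import *
s=ctrl.sense(); T=tool(); R=T[1].as_matrix(); print(T[0].round(1),"yaw",np.degrees(np.arctan2(R[1,0],R[0,0])).round(2),"tool force",(R.T@np.array(s["force"])).round(1),"torque",np.round(s["wrist_torque"],2),s["time_s"])
E
python3 st.py
```

```text
[539.6 202.9 -11.7] yaw 14.48 tool force [-12.6  -1.6 -12.4] torque [-0.27  1.72 -0.38] 22.55
```

Emit:
play_rows([
  [[0.7,0,0],[0,0,0]],
  [[0.5,0,0],[0,0,0]],
  [[0,0,0],[0,0,0]],
  [[0,0,0],[0,0,0]],
])

```text
time_s: 22.88
eef_pos: [539.8, 203.3, -11.7]
ee_rot: [-0.0, 0.992, 0.126, -0.003]
force: [-17.3, -2.0, 15.7]
grip_width: 0.242
```

```bash
python3 st.py; python3 - <<'E'
from h import *
im=ctrl.capture("top"); cv2.imwrite("pics/t9.png",im[:,:,::-1]); a=im[155:235,140:310,::-1]
wr=ctrl.capture("wrist"); cv2.imwrite("pics/w9.png",wr[:,:,::-1]); b=wr[0:300,100:500,::-1]
cv2.imwrite("pics/c9.png",np.vstack([cv2.resize(b,(400,300)),cv2.resize(a,(400,188),interpolation=cv2.INTER_CUBIC)]) if 0 else np.hstack([cv2.resize(b,(450,337),interpolation=cv2.INTER_CUBIC),cv2.resize(im[155:275,150:274,::-1],(348,337),interpolation=cv2.INTER_CUBIC)]))
E
```

```text
[539.8 203.3 -11.7] yaw 14.49 tool force [-17.4  -2.5 -15.6] torque [-0.23  2.41 -0.39] 22.8833
```

View pics/c9.png

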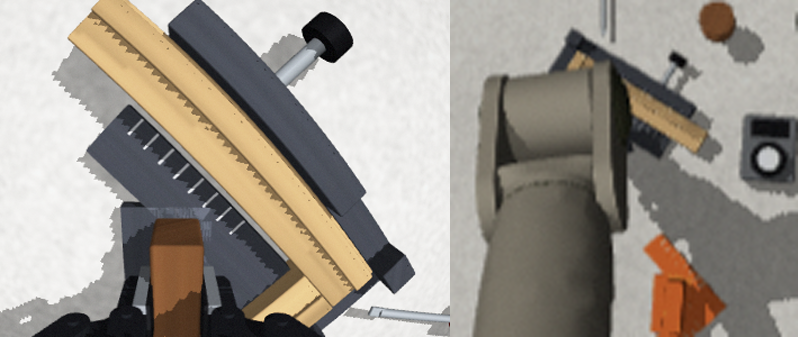

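```bash
cat > prof.py <<'E'
from h import *
import sys
T=tool(); im=cv2.imread(sys.argv[1]); h=cv2.cvtColor(im,cv2.COLOR_BGR2HSV)
c=T[0][:2]; R=T[1].as_matrix(); x=R[:2,0]; y=np.array([-x[1],x[0]]); o=c+62*x
d=(-x+y)/2**.5; n=(x+y)/2**.5      # fixed-rail leg direction, outward normal
for s in range(5,136,10):
    r=""
    for k in np.arange(-10,16,1.):
        u,v=pix([*(o+s*d+k*n),10],T)
        H,S,V=h[int(round(v)),int(round(u))]
        r+="W" if S>70 and V>60 else ("#" if V<95 else ("+" if V<150 else "."))
    print(s,r)
E
python3 prof.py pics/w9.png; echo; python3 - <<'E'
from h import *
a=cv2.imread("pics/t9.png"); b=cv2.imread("pics/top0.png")
L=lambda x,y:np.array([(x+.5)/8-.5+150,(y+.5)/8-.5+160])
for nm,i in (("before",b),("now",a)):
    u=cv2.resize(i[160:240,150:260],None,fx=8,fy=8,interpolation=cv2.INTER_CUBIC); h=cv2.cvtColor(u,cv2.COLOR_BGR2HSV)
    m=((h[...,0]>8)&(h[...,0]<28)&(h[...,1]>85)&(h[...,2]>90)); 
    for side in (0,1):
        P=[]
        for x in range(560,670,4):
            ys=np.nonzero(m[:440,x])[0]
            if len(ys)>8: P.append(w(L(x,ys.max()+.5 if side else ys.min()-.5),24)[:2])
        v=cv2.fitLine(np.float32(P),cv2.DIST_HUBER,0,.01,.01).ravel(); print(nm,side,len(P),"angle",np.degrees(np.arctan2(v[1],v[0])).round(2),"mid",v[2:].round(1))
E
```

```text
5 ###########WWWWWWWWWWWWWWW
15 ###########+..WWWWWWWWWWWW
25 ###########+..WWWWWWWWWWWW
35 ###########+..WWWWWWWWWWWW
45 ############.+WWWWWWWWWWWW
55 ############..WWWWWWWWWWWW
65 ############..WWWWWWWWWWWW
75 ############..WWWWWWWWWWWW
85 ###########+..WWWWWWWWWWWW
95 ###########+..WWWWWWWWWWWW
105 ###########+..WWWWWWWWWWWW
115 ++##########..WWWWWWWWWWWW
125 ..............WWWWWWWWWWWW
135 ..............WWWWWWWWWWWW

before 0 28 angle 54.67 mid [563.2 120.4]
before 1 28 angle 54.28 mid [530.3 119.4]
now 0 28 angle 59.41 mid [572.8 115.4]
now 1 28 angle 60.71 mid [540.5 119.4]
```

The loose rail now measures square (59.4° against 59.5°), but the wrist profile shows about a 3 mm even gap along the fixed rail. Sliding the square towards the fixed rail.

Emit:
play_rows([
  [[0.7,-0.7,0],[0,0,0]],
  [[0.7,-0.7,0],[0,0,0]],
  [[0,0,0],[0,0,0]],
  [[0,0,0],[0,0,0]],
])

```text
time_s: 23.32
eef_pos: [540.9, 205.2, -11.7]
ee_rot: [-0.0, 0.992, 0.126, -0.003]
force: [-16.9, -0.6, 16.7]
grip_width: 0.239
```

```bash
python3 st.py; python3 - <<'E'
from h import *
cv2.imwrite("pics/w10.png",ctrl.capture("wrist")[:,:,::-1])
E
python3 prof.py pics/w10.png
```

```text
[540.9 205.2 -11.7] yaw 14.49 tool force [-16.6  -3.7 -16.6] torque [-0.13  2.35 -0.37] 23.3167
5 ###########WWWWWWWWWWWWWWW
15 ###########WWWWWWWWWWWWWWW
25 ############WWWWWWWWWWWWWW
35 ###########+WWWWWWWWWWWWWW
45 ############WWWWWWWWWWWWWW
55 #+##########WWWWWWWWWWWWWW
65 ############WWWWWWWWWWWWWW
75 ############WWWWWWWWWWWWWW
85 ############WWWWWWWWWWWWWW
95 ###########WWWWWWWWWWWWWWW
105 ############WWWWWWWWWWWWWW
115 ############WWWWWWWWWWWWWW
125 ...........+WWWWWWWWWWWWWW
135 ............WWWWWWWWWWWWWW
```

Emit:
play_rows([
  [[0.7,-0.7,0],[0,0,0]],
  [[0,0,0],[0,0,0]],
  [[0,0,0],[0,0,0]],
])

```text
time_s: 23.62
eef_pos: [541.4, 206.0, -11.7]
ee_rot: [-0.0, 0.992, 0.126, -0.003]
force: [-15.8, -1.3, 16.3]
grip_width: 0.238
```

```bash
python3 st.py
```

```text
[541.4 206.  -11.7] yaw 14.49 tool force [-15.7  -2.7 -16.2] torque [-0.16  2.38 -0.41] 23.6167
```

Emit:
play_rows([
  [[0.7,-0.7,0],[0,0,0]],
  [[0,0,0],[0,0,0]],
  [[0,0,0],[0,0,0]],
])

```text
time_s: 23.87
eef_pos: [541.9, 206.9, -11.7]
ee_rot: [-0.0, 0.992, 0.126, -0.003]
force: [-16.7, -1.2, 16.5]
grip_width: 0.238
```

```bash
python3 st.py
```

```text
[541.9 206.9 -11.7] yaw 14.49 tool force [-16.5  -3.  -16.4] torque [-0.11  2.4  -0.33] 23.8667
```

```bash
python3 - <<'E'
from h import *
cv2.imwrite("pics/w11.png",ctrl.capture("wrist")[:,:,::-1])
E
python3 prof.py pics/w11.png | sed -n '2p;5p;8p;11p;13p'
```

```text
15 #########WWWWWWWWWWWWWWWWW
45 #########WWWWWWWWWWWWWWWWW
75 ##########WWWWWWWWWWWWWWWW
105 ##########WWWWWWWWWWWWWWWW
125 .........+WWWWWWWWWWWWWWWW
```

Emit:
play_rows([
  [[0.7,-0.7,0],[0,0,0]],
  [[0,0,0],[0,0,0]],
  [[0,0,0],[0,0,0]],
])

```text
time_s: 24.17
eef_pos: [542.0, 207.1, -11.7]
ee_rot: [0.0, 0.992, 0.126, -0.003]
force: [-19.3, -5.1, 17.7]
grip_width: 0.239
```

```bash
python3 st.py
```

```text
[542.  207.1 -11.7] yaw 14.5 tool force [-20.    0.1 -17.5] torque [-0.76  2.68 -0.4 ] 24.1667
```

Contact with the fixed rail: motion stopped and the reaction rose along its normal. Adding a firmer push into it.

Emit:
play_rows([
  [[0.7,-0.7,0],[0,0,0]],
  [[0.7,-0.7,0],[0,0,0]],
  [[0,0,0],[0,0,0]],
  [[0,0,0],[0,0,0]],
  [[0,0,0],[0,0,0]],
])

```text
time_s: 24.58
eef_pos: [542.0, 207.1, -11.6]
ee_rot: [0.001, 0.992, 0.126, -0.005]
force: [-25.5, -15.1, 24.7]
grip_width: 0.239
```

```bash
python3 st.py; python3 - <<'E'
from h import *
cv2.imwrite("pics/w12.png",ctrl.capture("wrist")[:,:,::-1]); a=ctrl.capture("top")[:,:,::-1]; cv2.imwrite("pics/t12.png",a)
b=cv2.imread("pics/top0.png")
L=lambda x,y:np.array([(x+.5)/8-.5+150,(y+.5)/8-.5+160])
for nm,i in (("now",a),):
    u=cv2.resize(np.ascontiguousarray(i[160:240,150:260]),None,fx=8,fy=8,interpolation=cv2.INTER_CUBIC); h=cv2.cvtColor(u,cv2.COLOR_BGR2HSV)
    m=((h[...,0]>8)&(h[...,0]<28)&(h[...,1]>85)&(h[...,2]>90))
    for side in (0,1):
        P=[]
        for x in range(560,670,4):
            ys=np.nonzero(m[:440,x])[0]
            if len(ys)>8: P.append(w(L(x,ys.max()+.5 if side else ys.min()-.5),24)[:2])
        v=cv2.fitLine(np.float32(P),cv2.DIST_HUBER,0,.01,.01).ravel(); print(nm,side,len(P),np.degrees(np.arctan2(v[1],v[0])).round(2),v[2:].round(1))
# button / bystanders: bright button disc and image change away from arm
for n,i in(("t0",b),("t12",a)):
    g=i[205:220,256:272].min(2)>200; yy,xx=np.nonzero(g); print(n,"button px",len(yy),(xx.mean()+256).round(2),(yy.mean()+205).round(2))
for n in ["timer_button_top","spool","glue","offcut","mug","screwdriver","sanding_block","hammer"]:
    print(n,[(round(d["p"],2),np.round(np.array(d["position"])*[512,384],1).tolist()) for d in ctrl.spot_in("top",n)][:1])
E
python3 prof.py pics/w12.png | sed -n '2p;5p;8p;11p;13p'
```

```text
[542.  207.1 -11.6] yaw 14.51 tool force [-28.7   8.3 -24.4] torque [-2.44  3.62 -0.36] 24.5833
now 0 28 59.42 [572.8 115.4]
now 1 28 61.18 [539.5 116.9]
t0 button px 0 nan nan
t12 button px 0 nan nan
timer_button_top []
spool [(0.67, [245.5, 161.2])]
glue [(0.77, [277.5, 160.0])]
offcut [(0.83, [260.0, 139.3])]
mug [(0.35, [218.1, 184.1])]
screwdriver [(0.68, [206.1, 125.8])]
sanding_block [(0.86, [398.9, 208.6])]
hammer []
15 #########WWWWWWWWWWWWWWWWW
45 #########WWWWWWWWWWWWWWWWW
75 ##########WWWWWWWWWWWWWWWW
105 #########WWWWWWWWWWWWWWWWW
125 .........WWWWWWWWWWWWWWWWW<stdin>:16: RuntimeWarning: Mean of empty slice.
  ret = ret.dtype.type(ret / rcount)
```

Emit:
play_rows([
  [[0.5,0.5,-0.3],[0,0,0]],
  [[0.3,0.3,-0.2],[0,0,0]],
  [[0,0,0],[0,0,0]],
  [[0,0,0],[0,0,0]],
  [[0,0,0],[0,0,0]],
  [[0,0,0],[0,0,0]],
])

```text
time_s: 25.58
eef_pos: [541.9, 207.1, -11.6]
ee_rot: [0.001, 0.992, 0.126, -0.006]
force: [-28.4, -12.3, 22.9]
grip_width: 0.24
```

```bash
python3 st.py; python3 - <<'E'
from h import *
a,b=cv2.imread("pics/t12.png"),cv2.imread("pics/top0.png")
for n,i in(("t0",b),("t12",a)):
    p=i[203:222,254:274].min(2).astype(int); g=p>p.max()-40; yy,xx=np.nonzero(g); print(n,p.max(),g.sum(),xx.mean().round(2)+254,yy.mean().round(2)+203)
E
for f in top0; do :; done; python3 - <<'E'
from h import *
im=ctrl.capture("wrist"); cv2.imwrite("pics/w13.png",im[:,:,::-1])
E
python3 prof.py pics/w13.png | sed -n '2p;5p;8p;11p;13p'
```

```text
[541.9 207.1 -11.6] yaw 14.51 tool force [-30.8   4.8 -22.5] torque [-1.9   4.   -0.46] 25.5833
t0 183 45 262.36 211.96
t12 194 44 262.52 211.77
15 #########WWWWWWWWWWWWWWWWW
45 #########WWWWWWWWWWWWWWWWW
75 #########WWWWWWWWWWWWWWWWW
105 #########WWWWWWWWWWWWWWWWW
125 .........WWWWWWWWWWWWWWWWW
```

Both rails push back (about 25 N from the fixed rail and 18 N from the loose one), the pose has stopped moving, and the button and timer look as they did at the start. Handing in.

```bash
python3 - <<'E'
from rig import ctrl
print(ctrl.finish_job()); 
E
```

```text
the job is handed in; nothing more can be done
None
```

I pressed the timer button, then gripped the dark square and pushed it into the corner. I handed in at about 25.6 s (limit 58 s), still gripping it and pressing on both rails.

**Timer button:** I pushed it down with closed fingers until it bottomed at about 22 N, then let go. In the top picture its disc looks the same as before and the box has not moved. I did not measure the button coming back up directly.

**Square:** I lifted it over the timer, because there was no room to slide it past. I set it flat on the table and pressed it along the bisector. The first press left about a 3 mm gap at the fixed rail, so I slid it along the loose rail until it stopped against the fixed one.

**Last checks:**
- **Push:** further pushing no longer moves the square. The reaction is about 25 N from the fixed rail and 18 N from the loose rail, worked out from the wrist force with friction ignored.
- **Fixed rail:** the wrist picture shows no gap along it.
- **Loose rail:** the outer edge reads 59.4° against 59.5° for square; before, it was about 54.7°. The inner-edge fit disagrees at about 61°, and I put that down to the square and its shadow.
- **Bystanders:** the spool, glue, offcut, screwdriver and sanding block were found in the last top picture, but I did not compare their positions with the start. The hammer was not found and the mug's report was unreliable; the arm went near neither.

**What disagreed:**
- The fingertips touched with the reported TCP about 20–30 mm lower than expected, so I set heights by force and wrist pictures.
- The final position is about 3.6 mm from my camera estimate of home, so I relied on contact instead.
- The fingertips press down on the square with about 22 N.

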